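Set the stovetop smoker's damper with its key

ROBOT

A 6-joint arm with a two-finger parallel gripper is mounted at the origin on a cart in front of the work surface, level with it; the furniture and walls round the work are solid. World frame = base frame: x ahead of the robot, y to its left, z up, the work surface at z = 0. Lengths are in m, angles in rad, forces in N, time in s.
With the tool pointing down it reaches from about 0.4 to 0.825 m from the base axis. Payload 7 kg.
Tool frame: the origin (TCP) lies at the very end of the fingers, on their centre line; the grasp point (between the pads) lies 19 mm behind it (arm.grasp_offset is the distance from the TCP to the grasp point, in m); z points along the fingers, y is the line along which they close (so a half turn about z gives the same grasp; the last joint's range is limited). The gripper opens to 88 mm and grips with 3 to 60 N. Pads are 19 mm wide; open, the fingers measure 130 mm over their backs; the gripper's body (78 mm by 193 mm) begins 47 mm behind the grasp point.
Start: joints at [1.537, 0.359, 0.012, 0, -1.224, -0.288], TCP at [0.213, 0.64, 0.227] pointing down, gripper open.
Joint ranges: [-3.07, 3.07], [-1.43, 2.12], [-1.02, 1.25], [-3.03, 1.67], [-3.05, -0], [-3.03, 3.03]. Speed limits (rad/s): [2.39, 2.39, 3.01, 3.14, 3.14, 3.14].

INTERFACE

Orientations are given as [roll, pitch, yaw] about the fixed x, y, z axes, in that order (R = Rz(yaw) Ry(pitch) Rx(roll)).
In Python, from station import get_state, cams, arm, nets gives the robot as it stands.
- The arm moves only by the shell command python3 -m creep 'ROWS' [FORCE]. ROWS is a JSON object of lists of equal length, an entry for each row: "translation": the shift along the world's x, y, z in mm, a list of three; "spin": the turn about the world's z in rad; "gripper": the opening, from 0 (shut) to 1 (fully open). In form: {"translation": [[dx, dy, dz], ...], "spin": [spin, ...], "gripper": [gripper, ...]}. A call has 1 to 8 rows; each row shifts and turns the commanded pose from where the row before left it; what a row does not reach is not made up. A row lasts 1/10 s, in which the tool goes at most 50 mm and 8.59 degrees, less where a joint would pass 70% of its speed; a pose out of reach is approached as far as the arm can. A call is refused whole if a number of a shift passes 50 or a number of a turn 0.15, either way. A call with a gripper value outside its range is refused whole. The fingers move at their own pace and stop on an object; FORCE is the grip in N (left out, the last holds). Time passes only in rows, so rows that do not move let the fingers close. It gives the time, the measured TCP pose, the force, the opening and the grip force at its end, in the units of the state.
- get_state(): the state, without advancing time (a new reading comes with each control period).
- cams.grab_frame(name): name is "scene" or "top"; returns a dict with "img" (384x512x3 uint8, red, green, blue), "mtx" (3x3 intrinsics, pixels), "D" ([k1, k2, p1, p2, k3] as OpenCV has them; the pictures are not rectified), "R" (3x3) and "t" (3): a world point X has camera coordinates R X + t. Camera axes: x right, y down, z forward; pixel columns grow to the right and rows downward; lengths in m; the calibration is good to about 2 mm. A picture is of the moment at which its call begins. There is no depth.
- arm.job_done(): hands the job in; it is judged then, once.
Trained networks look in the newest picture that a camera, given by its name, has taken for a name from the list of things; names that differ only in an ending like _2 or _b are one class to them, and where a whole thing is asked for, a point or a joint stands for the part that bears it (a point fixed in the world has none). Each returns a list of dicts, best first, with "confidence" (0 to 1); they miss things now and then, are a little off and sometimes report something else, mostly with a low value. They report only what shows in the picture. A call takes as long as a camera call.
- nets.search_frame(camera, label): "centre" ([x, y, z] in m, in world coordinates, good to about 4 mm: the middle of the surface that is visible of it).
- nets.pinpoint(camera, label): "centre" ([x, y, z] in m, in world coordinates, good to about 4 mm: a listed point, or the origin of a listed thing).
The state is a dict: "t": time; "q": joint angles; "qd": joint speeds; "joint_efforts": joint torques, N m; "eef_pos": TCP position; "ee_rot": TCP orientation; "force": force on the tool from outside, world axes, zero at the start; "moment": the same for the moment, N m; "width": finger opening in m; "gripper_force": force on a finger pad.
Only numpy, scipy, OpenCV 4.12 (cv2) and the standard library are available. Lean on these libraries where they do the work, as an engineer would, in place of code of your own. Each camera call takes 0.05 s, during which the arm holds its last target. There are 200 camera calls.

TASK

Take the key out of its wooden stand, push its square tip fully home in the drive recess of the damper on the smoker's sloping hood, and turn the damper clockwise with it until the pointer lines up with the long mark. Then put the key back upright in its stand, all the way down, and let go. Touch the damper only with the key, and leave the things standing round about where they are.

Things in the scene. Friction and masses are not known exactly. Their poses are not given: they have to be found in the camera images.
- smoker: Stovetop smoker, a fixed steel box 208 x 238 mm, 155 mm high with its black top handle. Origin under its centre, z up, -x its front. The front of the hood slopes up and back at 30 degrees from level; the damper disc (76 mm across) lies on this slope, so its axis leans 30 degrees from vertical towards the front.
- long_mark (a point): Middle of the long broad mark (22 x 5 mm) on the hood, straight up the slope from the damper's axis and 55 mm from it; axes as the smoker's. Five short (8 mm) marks stand round the damper too.
- recess (a point): Centre of the mouth of the square drive recess, 18 mm above the slope. Carried by the damper disc: z points out along the damper's axis, x along the disc's raised pointer. The recess is 11.5 mm square and 13 mm deep, in a hub 26 mm square; a round shroud (40 mm inside, 46 mm outside) stands round the hub, as high as the mouth.
- recess_floor (a point): Centre of the recess's floor, 13 mm below its mouth, axes as recess. The hub has play in the disc: its sides may stand up to 0.78 rad either way from the disc's x and y, and this angle is not reported (feel for it). The disc follows only once the hub is turned to the end of its play.
- damper (a joint): Angle of the damper disc in rad, growing clockwise as seen looking at the disc; 0 = pointer at the long mark, starts at -0.65 to -0.35. It stays where it is left. About 0.16 N m turns it.
- key: Damper key, 107 mm long, 110 g. Origin at the centre of its tip's end, z along the key towards the grip. Square steel shaft 10 mm wide (sides along x and y) up to z = 60 mm, its last 3 mm tapering to 8.6 mm; flange 22 mm across from 60 to 65 mm; black flat wing grip from 65 to 107 mm, 12 mm thick along y and 34 mm wide along x.
- key_tip (a point): Centre of the end of the key's tip, axes as the key's.
- key_grip (a point): Point in the middle of the wing grip, 88 mm above the tip; pinch it along y.
- stand: Fixed wooden block 64 x 64 x 44 mm, origin under its centre, sides along x and y. A well 13 mm square and 38 mm deep in the middle of its top, sides along x and y; the key stands in it, tip down.
- stand_mouth (a point): Centre of the mouth of the well, on top of the stand, axes as the stand's.
- paprika_jar: Bystander: spice jar with a round cap, 45 mm across, 106 mm high. Origin under its centre.
- salt_shaker: Bystander: small shaker 44 x 90 mm. Origin under its centre.
- tuna_tin: Bystander: low tin 86 mm across, 40 mm high. Origin under its centre.

How it is judged:
On the way, in this order (a step that is already met when the one before it is completed fails the run):
1. the key's tip is at least 7 mm deep in the recess, in line with it, before the damper has been turned to the mark (z of key_tip in the frame of recess below -0.007 m and x of key_tip in the frame of recess between -0.005 and 0.005 m and y of key_tip in the frame of recess between -0.005 and 0.005 m and angle between the z axis of key and the z axis of recess, either way round below 0.15 rad and value of joint damper below -0.15 rad), for 0.1 s.
2. with the key still in the recess, the pointer has come to the long mark (within 0.1 rad) (z of key_tip in the frame of recess below -0.004 m and x of key_tip in the frame of recess between -0.005 and 0.005 m and y of key_tip in the frame of recess between -0.005 and 0.005 m and value of joint damper between -0.1 and 0.1 rad), for 0.1 s.
At the end, for the whole second after the job is handed in: The damper's pointer is within 0.1 rad of the long mark and still; the key stands upright (within 0.15 rad) and at rest in the stand's well, its tip at least 32 mm below the mouth (value of joint damper between -0.1 and 0.1 rad and velocity of joint damper between -0.05 and 0.05 rad/s and z of key_tip in the frame of stand_mouth below -0.032 m and horizontal distance between key_tip and stand_mouth below 0.006 m and angle between key's own z axis and vertical below 0.15 rad and linear speed of key below 0.02 m/s); the robot touches nothing.
It fails at once if the robot touches the damper with more than 1 N (contact force between any of the fingers, the arm and damper above 1 N).
It fails at once if a bystander (spice jar, shaker, tin) is moved by more than 30 mm (distance of any of paprika_jar, salt_shaker, tuna_tin from where it was at the start of the episode above 0.03 m).
It also fails if it takes over 72 s, if anything falls off the work surface, if the arm or the gripper's body presses on something with over 40 N, if the wrist force passes 120 N, or if a joint passes its speed limit or range.

## Working session

There is one attempt and no reset: what is moved stays moved. The work goes in short steps, Python scripts to look and compute and a shell command to move; the robot and the scene stay as the last step left them, time stands still between calls to the robot, and variables do not carry over. Pictures are saved under pics/ and viewed, at most 10 in all, crops included, and the job is handed in when it is done.

```bash
ls; mkdir -p pics; cat > h.py <<'E'
from station import get_state, cams, arm, nets
import numpy as np, cv2
def proj(f,P): return cv2.projectPoints(np.array(P,float).reshape(-1,3),cv2.Rodrigues(np.array(f['R']))[0],np.array(f['t'],float),np.array(f['mtx']),np.array(f['D'],float))[0].reshape(-1,2)
def look(c,name,crop=None,s=1):
    f=cams.grab_frame(c); im=f['img'][:,:,::-1].copy()
    if crop: x0,y0,x1,y1=crop; im=im[y0:y1,x0:x1]
    cv2.imwrite(f'pics/{name}.png',cv2.resize(im,None,fx=s,fy=s,interpolation=cv2.INTER_CUBIC)); return f
E
python3 - <<'E'
from h import *
s=get_state(); print(s['eef_pos'],s['ee_rot'],s['t'],s['width'],arm.grasp_offset)
fs={}
for c in('scene','top'):
    f=look(c,c+'0'); fs[c]=f
    print(c,'cam pos',(-np.array(f['R']).T@np.array(f['t'])).round(3))
    for l in('smoker','long_mark','recess','key_tip','key_grip','stand','stand_mouth','paprika_jar','salt_shaker','tuna_tin'):
        r=nets.pinpoint(c,l)
        if r: print(c,l,np.round(r[0]['centre'],4),round(r[0]['confidence'],2),proj(f,r[0]['centre']).round(0))
a=cv2.imread('pics/scene0.png');b=cv2.imread('pics/top0.png')
cv2.imwrite('pics/a0.png',cv2.resize(np.hstack([a,b]),(800,300)))
E
```

```text
pics
[0.21336684 0.63985232 0.22560561] [ 3.13988685e+00 -1.70900490e-04 -3.21974107e-01] 0.0 0.08780290982046199 0.0188
scene cam pos [ 0.076 -0.74   0.542]
scene smoker [0.6031 0.1509 0.0023] 0.95 [[278. 222.]]
scene long_mark [0.6274 0.1482 0.114 ] 0.7 [[286. 187.]]
scene recess [0.5688 0.1539 0.0986] 0.7 [[268. 195.]]
scene key_tip [0.6246 0.1498 0.117 ] 0.4 [[285. 186.]]
scene key_grip [ 0.5053 -0.1423  0.0942] 0.78 [[307. 248.]]
scene stand_mouth [ 0.5039 -0.1457  0.0403] 0.79 [[306. 269.]]
scene paprika_jar [ 0.6368 -0.1509 -0.0024] 0.89 [[351. 270.]]
scene salt_shaker [ 0.5681  0.4402 -0.0023] 0.79 [[230. 192.]]
scene tuna_tin [0.4379 0.3923 0.0025] 0.61 [[200. 203.]]
top cam pos [0.371 0.156 1.025]
top smoker [ 0.5994  0.1572 -0.0011] 0.91 [[251. 186.]]
top recess [0.5717 0.1567 0.1066] 0.78 [[251. 187.]]
top key_tip [ 0.5042 -0.1388  0.0072] 0.72 [[360. 220.]]
top key_grip [ 0.4997 -0.1401  0.0901] 0.73 [[370. 217.]]
top stand [ 5.056e-01 -1.433e-01  2.000e-04] 0.85 [[361. 220.]]
top stand_mouth [ 0.5018 -0.1405  0.0438] 0.89 [[365. 219.]]
top paprika_jar [ 0.6299 -0.1455 -0.0011] 0.69 [[359. 176.]]
top salt_shaker [ 0.5639  0.4413 -0.0032] 0.84 [[148. 198.]]
top tuna_tin [ 0.4379  0.3908 -0.0008] 0.89 [[164. 244.]]
```

View pics/scene0.png

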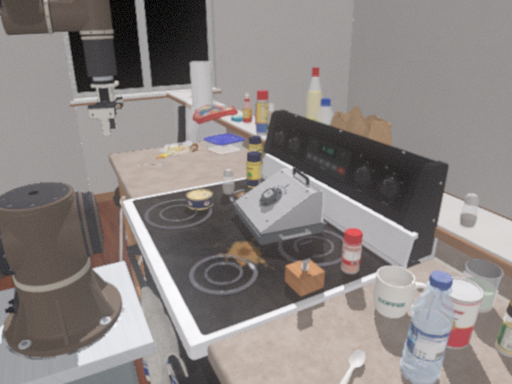

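View pics/top0.png

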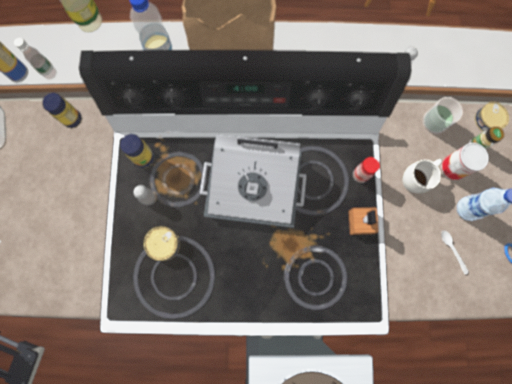

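```bash
python3 - <<'E'
from h import *
im=cv2.imread('pics/top0.png'); sc=cv2.imread('pics/scene0.png')
A=cv2.resize(im[130:232,195:310],None,fx=4.6,fy=4.6,interpolation=cv2.INTER_CUBIC)
B=cv2.resize(im[195:245,340:385],(240,267),interpolation=cv2.INTER_CUBIC)
C=cv2.resize(sc[165:225,230:330],(240,144),interpolation=cv2.INTER_CUBIC)
o=np.zeros((A.shape[0],A.shape[1]+240,3),np.uint8);o[:,:A.shape[1]]=A;o[:267,A.shape[1]:]=B;o[267:411,A.shape[1]:]=C
print(o.shape);cv2.imwrite('pics/z1.png',o)
E
```

```text
(469, 769, 3)
```

View pics/z1.png

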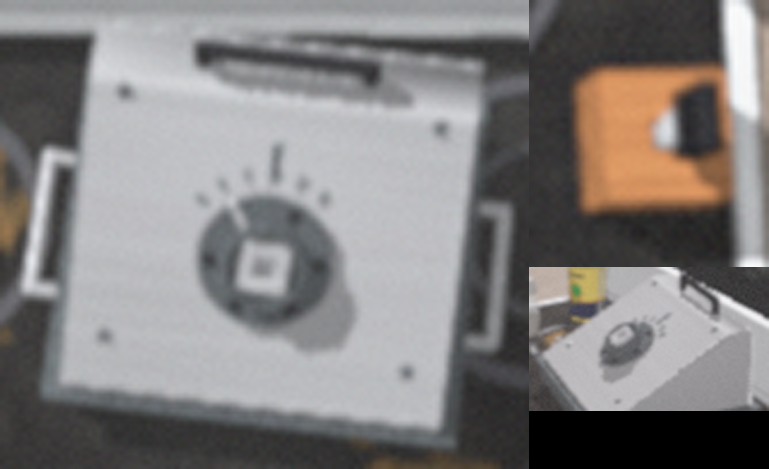

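```bash
python3 -m creep '{"translation":[[22,-38,0],[22,-38,0],[22,-38,0],[22,-38,0],[22,-38,0],[22,-38,0],[22,-38,0],[22,-38,0]],"spin":[0.048,0.048,0.048,0.048,0.048,0.048,0.048,0.048],"gripper":[1,1,1,1,1,1,1,1]}'
python3 -m creep '{"translation":[[14,-40,0],[14,-40,0],[14,-40,0],[14,-40,0],[14,-40,0],[14,-40,0],[14,-40,0],[14,-40,0]],"spin":[0,0,0,0,0,0,0,0],"gripper":[1,1,1,1,0.5,0.5,0.5,0.5]}'
python3 -m creep '{"translation":[[0,-40,0],[1,-40,0],[1,-40,0],[0,-38,0],[0,0,0],[0,0,0]],"spin":[0,0,0,0,0,0],"gripper":[0.5,0.5,0.5,0.5,0.5,0.5]}'
python3 - <<'E'
from h import *
def ray(f,uv):
    u=cv2.undistortPoints(np.array([[uv]],float),np.array(f['mtx']),np.array(f['D'],float)).ravel()
    R=np.array(f['R']);t=np.array(f['t']);return -R.T@t,R.T@np.r_[u,1]
f=cams.grab_frame('top')
for n,uv,z in(('recess',(265,268),.1025),('disc',(266,260),.09),('mark',(277,163),.1145),('pointer',(236,213),.098),('hubTL',(245,240),.108),('hubTR',(293,247),.108),('hubBR',(284,297),.097),('hubBL',(236,290),.097),('frontL',(50,395),.02),('frontR',(452,440),.02),('standBL',(585+1000,0),0)):
    if n.startswith('stand'):continue
    o,d=ray(f,(195+uv[0]/4.6,130+uv[1]/4.6)); p=o+d*(z-o[2])/d[2]; print(n,p.round(4))
for n,uv,z in(('sBL',(585,212),.044),('sBR',(728,205),.044),('sTL',(597,68),.044),('keywing',(700,118),.113)):
    o,d=ray(f,(340+(uv[0]-529)*45/240,195+uv[1]*50/267)); p=o+d*(z-o[2])/d[2]; print(n,p.round(4))
for c in('scene','top'):
    cams.grab_frame(c)
    for l in('recess','long_mark','key_grip','stand_mouth'):
        r=nets.pinpoint(c,l)
        if r: print(c,l,np.round(r[0]['centre'],4),round(r[0]['confidence'],2))
E
```

```text
t: 1.9
eef_pos: [0.3901, 0.3348, 0.2269]
ee_rot: [-3.141, -0.001, 0.065]
force: [0.3, 0.8, 0.3]
width: 0.0874
gripper_force: 0.0
t: 2.7
eef_pos: [0.5019, 0.0146, 0.227]
ee_rot: [-3.141, -0.001, 0.062]
force: [0.0, 0.1, -0.3]
width: 0.0613
gripper_force: 0.0
t: 3.3
eef_pos: [0.5033, -0.1425, 0.2265]
ee_rot: [-3.141, 0.0, 0.06]
force: [-0.6, 0.6, -0.6]
width: 0.0438
gripper_force: 0.0
recess [0.5695 0.1537 0.1025]
disc [0.5766 0.1531 0.09  ]
mark [0.6248 0.1475 0.1145]
pointer [0.601  0.1696 0.098 ]
hubTL [0.5836 0.1645 0.108 ]
hubTR [0.5799 0.1387 0.108 ]
hubBR [0.5547 0.1433 0.097 ]
hubBL [0.5584 0.1693 0.097 ]
frontL [0.5112 0.2777 0.02  ]
frontR [0.4863 0.045  0.02  ]
sBL [ 0.4604 -0.1011  0.044 ]
sBR [ 0.4638 -0.1722  0.044 ]
sTL [ 0.5313 -0.1101  0.044 ]
keywing [ 0.4971 -0.1382  0.113 ]
scene recess [0.5671 0.1554 0.1013] 0.66
scene long_mark [0.6298 0.1483 0.1124] 0.93
scene key_grip [ 0.5025 -0.1439  0.0935] 0.72
scene stand_mouth [ 0.5009 -0.1458  0.0447] 0.96
top recess [0.5714 0.1566 0.1045] 0.76
top long_mark [0.6291 0.1473 0.1158] 0.75
```

```bash
python3 -m creep '{"translation":[[0,0,-25],[0,0,-25],[0,0,-25],[0,0,-25],[0,0,-25],[0,0,-15],[0,0,-7],[0,0,0]],"spin":[0,0,0,0,0,0,0,0],"gripper":[0.5,0.5,0.5,0.5,0.5,0.5,0.5,0.5]}'
python3 -m creep '{"translation":[[0,0,0],[0,0,0],[0,0,0],[0,0,0],[0,0,0],[0,0,0],[0,0,0],[0,0,0]],"spin":[0,0,0,0,0,0,0,0],"gripper":[0,0,0,0,0,0,0,0]}' 20
python3 - <<'E'
from h import *
look('scene','g1',(240,180,400,310),4)
E
```

```text
t: 4.65
eef_pos: [0.5031, -0.1417, 0.0788]
ee_rot: [3.142, 0.002, 0.062]
force: [0.2, 0.5, 0.5]
width: 0.0437
gripper_force: 0.0
t: 5.45
eef_pos: [0.5038, -0.1417, 0.0799]
ee_rot: [3.141, -0.001, 0.062]
force: [-1.5, 0.8, 5.6]
width: 0.0119
gripper_force: 20.0
```

View pics/g1.png

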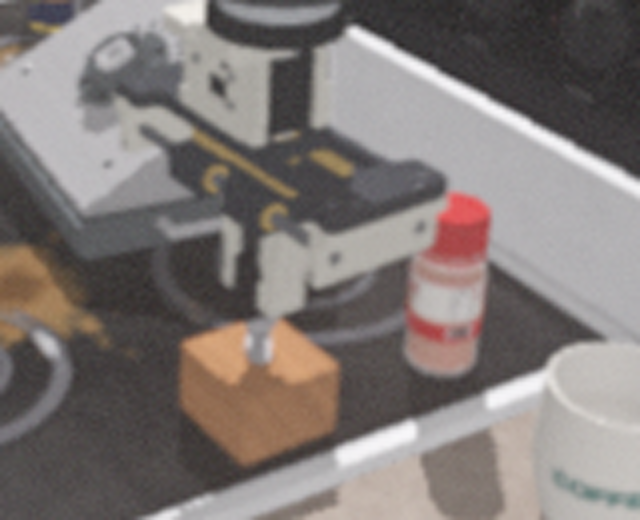

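```bash
python3 -m creep '{"translation":[[0,0,5],[0,0,10],[0,0,10],[0,0,4],[0,0,0]],"spin":[0,0,0,0,0],"gripper":[0,0,0,0,0]}' 20
python3 -m creep '{"translation":[[-6,-0.3,-0.2],[-6,-0.3,-0.5],[-5.8,-0.3,-0.8],[-5.6,-0.3,-1.2],[-5.4,-0.3,-1.5],[-5.3,-0.3,-1.9],[-5.1,-0.3,-2.2],[-5,-0.3,-2.5]],"spin":[0,0,0,0,0,0,0,0],"gripper":[0,0,0,0,0,0,0,0]}' 20
python3 -m creep '{"translation":[[0,0,0],[0,0,0]],"spin":[0,0],"gripper":[0,0]}' 20
python3 - <<'E'
from h import *
look('scene','g2',(260,220,340,310),6)
E
```

```text
t: 6.0
eef_pos: [0.504, -0.1417, 0.1096]
ee_rot: [-3.142, -0.002, 0.062]
force: [0.2, -0.1, -1.9]
width: 0.012
gripper_force: 20.0
t: 6.8
eef_pos: [0.4587, -0.1442, 0.0976]
ee_rot: [3.141, 0.0, 0.062]
force: [3.5, -1.7, 4.0]
width: 0.012
gripper_force: 20.0
t: 7.0
eef_pos: [0.4579, -0.1442, 0.0973]
ee_rot: [-3.142, 0.003, 0.062]
force: [-0.2, -1.6, 2.7]
width: 0.012
gripper_force: 20.0
```

View pics/g2.png

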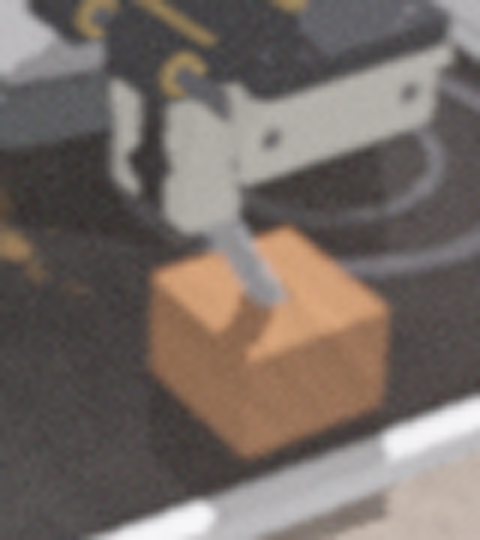

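```bash
python3 -m creep '{"translation":[[-5,-0.3,8],[-10,-0.6,16],[0,0,30],[0,0,40],[0,0,30],[0,0,0],[0,0,0]],"spin":[0,0,0,0,0,0,0],"gripper":[0,0,0,0,0,0,0]}' 20
cat >> h.py <<'E'
def tipest(th,L=0.092,s=None):
    s=s or get_state(); p=np.array(s['eef_pos'])+[0,0,.0188]; y=s['ee_rot'][2]
    u=np.array([-np.sin(th)*np.cos(y),-np.sin(th)*np.sin(y),np.cos(th)]); return p,p-L*u
E
python3 - <<'E'
from h import *
s=get_state()
for c in('scene','top'):
    f=cams.grab_frame(c)
    for l in('key_tip','key_grip','key'):
        r=nets.pinpoint(c,l)
        if r: print(c,l,np.round(r[0]['centre'],4),round(r[0]['confidence'],2))
f=look('scene','g3')
im=cv2.imread('pics/g3.png')
p=proj(f,np.array(tipest(.52)));print(s['eef_pos'],tipest(.52),p)
x,y=p.mean(0).astype(int);k=6
cr=cv2.resize(im[y-45:y+45,x-40:x+40],None,fx=k,fy=k,interpolation=cv2.INTER_CUBIC)
for th,col in((.42,(0,0,255)),(.52,(0,255,0)),(.62,(255,0,0))):
    q=proj(f,tipest(th)[1])[0]; q=((q-[x-40,y-45])*k).astype(int); print(th,q); cv2.circle(cr,tuple(q),4,col,-1)
cv2.imwrite('pics/g3c.png',cr)
E
```

```text
t: 7.75
eef_pos: [0.4433, -0.1447, 0.2217]
ee_rot: [-3.141, 0.0, 0.062]
force: [0.1, 0.1, -2.1]
width: 0.0117
gripper_force: 20.0
scene key_tip [ 0.4902 -0.1429  0.1605] 0.58
scene key_grip [ 0.4489 -0.1455  0.2387] 0.57
scene key [ 0.4895 -0.1397  0.1596] 0.54
[ 0.44329985 -0.14465173  0.22173508] (array([ 0.44409713, -0.14498636,  0.24009132]), array([ 0.4897217 , -0.14214491,  0.16025196])) [[285.36613213 193.76648851]
 [302.15254529 223.53575209]]
0.42 [276 379]
0.52 [294 363]
0.62 [312 345]
```

View pics/g3c.png

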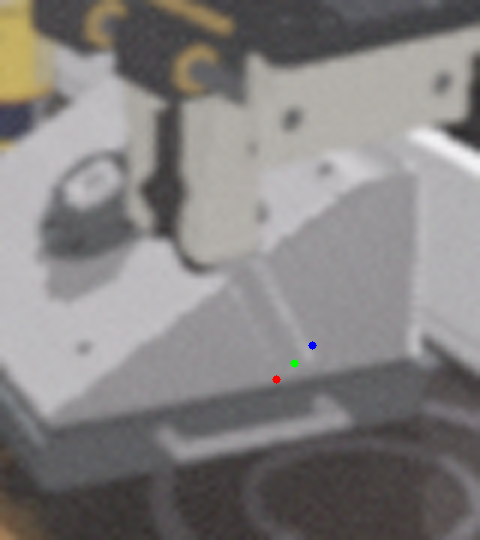

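```bash
python3 -m creep '{"translation":[[8.5,38.3,0],[8.5,38.3,0],[8.5,38.3,0],[8.5,38.3,0],[8.5,38.3,0],[8.5,38.3,0],[8.5,38.3,0],[8.5,38.3,0]],"spin":[-0.023,-0.023,-0.023,-0.023,-0.023,-0.023,-0.023,-0.023],"gripper":[0,0,0,0,0,0,0,0]}' 20
python3 -m creep '{"translation":[[0,0,-15],[0,0,-15],[0,0,-6],[0,0,0],[0,0,0]],"spin":[0,0,0,0,0],"gripper":[0,0,0,0,0]}' 20
python3 - <<'E'
from h import *
s=get_state();print(tipest(.52))
for c in('scene','top'):
    f=cams.grab_frame(c)
    for l in('key_tip','recess','recess_floor','long_mark'):
        r=nets.pinpoint(c,l)
        if r: print(c,l,np.round(r[0]['centre'],4),round(r[0]['confidence'],2),proj(f,r[0]['centre']).round(1))
f=look('scene','g4');im=cv2.imread('pics/g4.png')
r=np.array([.570,.155,.1025]);n=np.array([-.497,.055,.866])
t=tipest(.52)[1]
P=proj(f,[r,r+.025*n,t]);x,y=P[0].astype(int);k=7
cr=cv2.resize(im[y-45:y+35,x-45:x+55],None,fx=k,fy=k,interpolation=cv2.INTER_CUBIC)
for q,col in zip(P,((0,0,255),(0,255,0),(255,0,0))):
    cv2.circle(cr,tuple(((q-[x-45,y-45]+.5)*k).astype(int)),3,col,-1)
cv2.imwrite('pics/g4c.png',cr)
E
```

```text
t: 9.0
eef_pos: [0.5124, 0.1631, 0.2216]
ee_rot: [3.141, 0.0, -0.123]
force: [1.7, 0.2, -0.6]
width: 0.0117
gripper_force: 20.0
t: 9.5
eef_pos: [0.5126, 0.1613, 0.1863]
ee_rot: [-3.142, -0.001, -0.122]
force: [0.5, 1.4, -1.6]
width: 0.0121
gripper_force: 20.0
(array([0.51264841, 0.16126883, 0.20507627]), array([0.55802155, 0.1557052 , 0.12523691]))
scene key_tip [0.5597 0.1511 0.1263] 0.53 [[265.5 186.6]]
scene recess [0.5707 0.1544 0.1023] 0.51 [[268.3 193.2]]
scene recess_floor [0.5771 0.158  0.0908] 0.54 [[269.6 195.9]]
scene long_mark [0.6258 0.15   0.1159] 0.89 [[285.3 186. ]]
```

View pics/g4c.png

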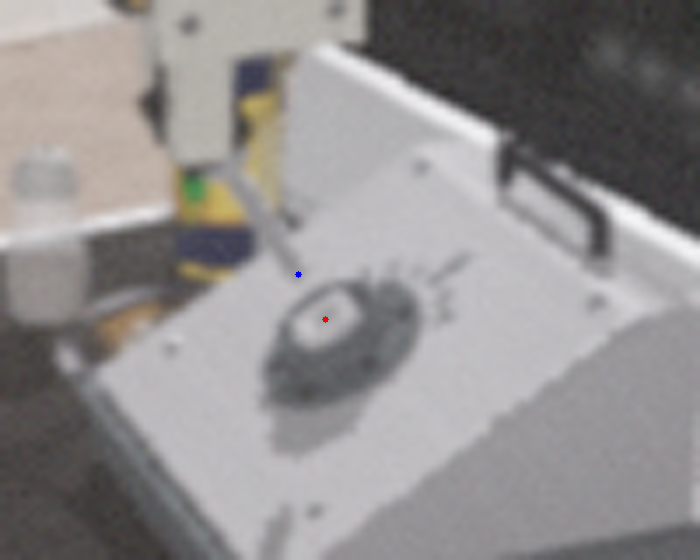

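```bash
python3 -m creep '{"translation":[[3,-0.2,-5.2],[4,-0.3,-7],[3,-0.2,-5.2],[1.5,-0.1,-2.6],[0,0,0]],"spin":[0,0,0,0,0],"gripper":[0,0,0,0,0]}' 20
for i in 1 2 3; do python3 -m creep '{"translation":[[0.5,0,-0.9],[0.5,-0.1,-0.9],[0.5,0,-0.9],[0,0,0]],"spin":[0,0,0,0],"gripper":[0,0,0,0]}' 20 | grep -E 'eef|force'; done
```

```text
t: 10.55
eef_pos: [0.5237, 0.1603, 0.1649]
ee_rot: [3.141, 0.001, -0.122]
force: [0.1, -0.5, -0.6]
width: 0.0115
gripper_force: 20.0
eef_pos: [0.5253, 0.1605, 0.1631]
force: [-0.3, 0.3, -1.0]
gripper_force: 20.0
eef_pos: [0.5269, 0.1605, 0.1603]
force: [-0.0, 0.6, -1.3]
gripper_force: 20.0
eef_pos: [0.5284, 0.1603, 0.1575]
force: [-0.4, 1.0, -1.0]
gripper_force: 20.0
```

```bash
for i in 1 2 ; do python3 -m creep '{"translation":[[0.5,0,-0.9],[0.5,-0.1,-0.9],[0.5,0,-0.9],[0,0,0]],"spin":[0,0,0,0],"gripper":[0,0,0,0]}' 20 | grep -E 'eef|force'; done
python3 - <<'E'
from h import *
f=look('scene','g5',(230,140,320,220),8)
for l in('key_tip','recess','recess_floor'):
    r=nets.pinpoint('scene',l)
    if r: print(l,np.round(r[0]['centre'],4),round(r[0]['confidence'],2))
print(tipest(.52)[1])
E
```

```text
eef_pos: [0.5298, 0.1602, 0.1548]
force: [0.2, 1.3, -1.4]
gripper_force: 20.0
eef_pos: [0.5309, 0.1601, 0.1531]
force: [-5.6, 1.5, 7.9]
gripper_force: 20.0
key_tip [0.5761 0.1551 0.0928] 0.68
recess [0.5691 0.1559 0.0985] 0.76
recess_floor [0.5803 0.1582 0.0907] 0.55
[0.5762827  0.15459148 0.09208033]
```

View pics/g5.png

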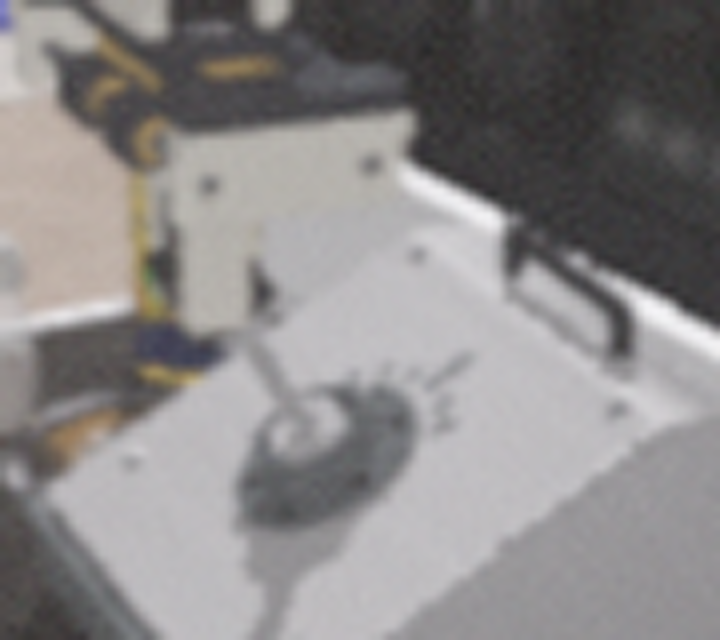

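```bash
cat >> h.py <<'E'
def st():
    s=get_state(); print('t',s['t'],np.round(s['eef_pos'],4),'yaw',round(s['ee_rot'][2],3),'tilt',np.round(s['ee_rot'][:2],3),'F',np.round(s['force'],1),'M',np.round(s['moment'],2),'w',round(s['width'],4))
E
for i in 1 2; do python3 -m creep '{"translation":[[0,0,0],[0,0,0],[0,0,0],[0,0,0],[0,0,0]],"spin":[-0.06,-0.06,-0.06,-0.06,0],"gripper":[0,0,0,0,0]}' 50 >/dev/null; python3 -c 'from h import *; st()'; done
python3 - <<'E'
from h import *
f=look('scene','g6',(230,140,320,220),8)
for l in('key_tip','recess','recess_floor'):
    r=nets.pinpoint('scene',l)
    if r: print(l,np.round(r[0]['centre'],4),round(r[0]['confidence'],2))
E
```

```text
t 13.25 [0.5332 0.1655 0.1538] yaw -0.362 tilt [-3.131e+00 -2.000e-03] F [-5.1 17.7  3.4] M [7.87 1.86 0.9 ] w 0.012
t 13.75 [0.5348 0.1673 0.1551] yaw -0.601 tilt [-3.126e+00 -1.000e-03] F [-4.  22.3  6.2] M [9.7  1.31 1.14] w 0.0143
key_tip [0.5763 0.1503 0.0934] 0.53
recess [0.5686 0.155  0.1014] 0.74
recess_floor [0.5798 0.1554 0.0923] 0.56
```

View pics/g6.png

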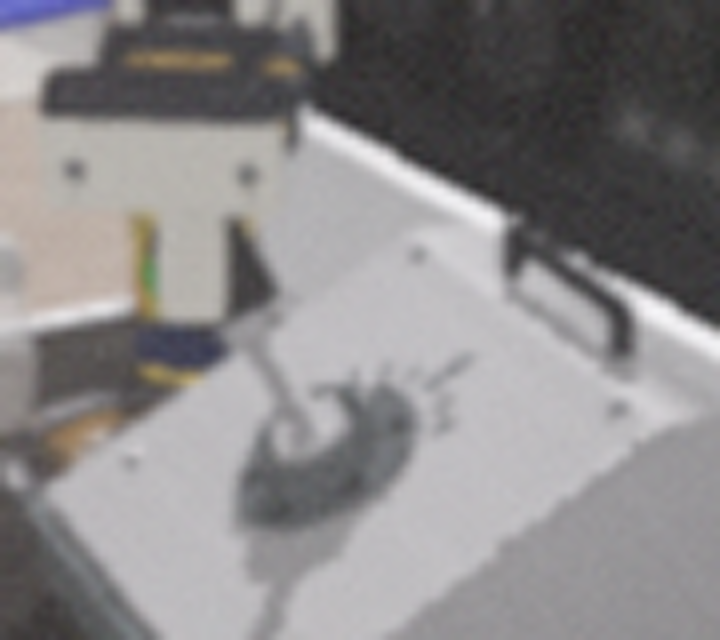

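```bash
python3 -m creep '{"translation":[[0,0,0],[0,0,0],[0,0,0]],"spin":[0,0,0],"gripper":[0.18,0.18,0.18]}' 50 >/dev/null; python3 -c 'from h import *; st()'
python3 -m creep '{"translation":[[0,0,0],[0,0,0],[0,0,0],[0,0,0]],"spin":[-0.06,-0.06,0,0],"gripper":[0.18,0.18,0.18,0.18]}' 50 >/dev/null; python3 -c 'from h import *; st()'
python3 - <<'E'
from h import *
look('scene','g7',(230,140,320,220),5);look('top','g7t',(215,150,295,230),5)
a=cv2.imread('pics/g7.png');b=cv2.imread('pics/g7t.png');cv2.imwrite('pics/g7c.png',np.hstack([a[:,:400],b[:,:400]]))
E
```

```text
t 14.25 [0.5335 0.1642 0.1548] yaw -0.599 tilt [-3.133e+00 -2.000e-03] F [-5.1 12.4 10.6] M [4.93 1.53 0.57] w 0.016
t 14.65 [0.5349 0.166  0.1555] yaw -0.719 tilt [-3.128e+00 -1.000e-03] F [-2.9 17.   9.8] M [7.44 0.9  0.84] w 0.0164
```

View pics/g7c.png

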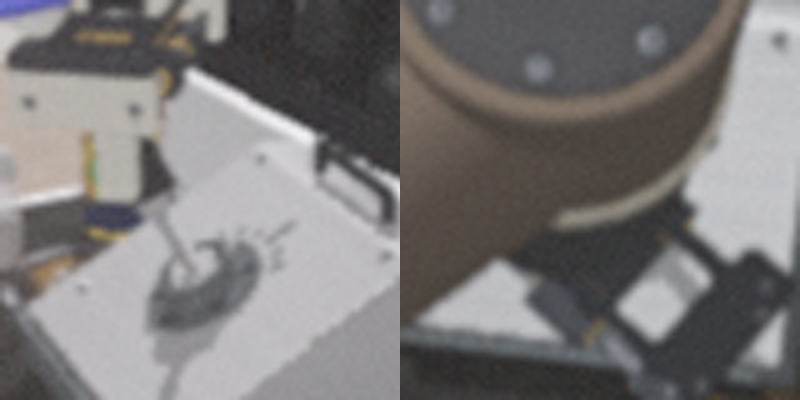

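```bash
cat >> h.py <<'E'
def profile(im,f,h=.006,rad=(.026,.029,.032,.035),c0=(.579,.154,.087),psi=-.11):
    c0=np.array(c0);n=np.array([-.5*np.cos(psi),-.5*np.sin(psi),.866]);e=np.array([.866*np.cos(psi),.866*np.sin(psi),.5]);w=np.cross(e,n) # cw dir: from up-slope towards right(-y)
    A=np.arange(-1.2,1.21,.1);out=[]
    g=cv2.cvtColor(im,cv2.COLOR_BGR2GRAY)
    for a in A:
        P=[c0+h*n+r*(np.cos(a)*e+np.sin(a)*w) for r in rad];q=proj(f,P).astype(np.float32)
        out.append(cv2.remap(g,q[:,0][None],q[:,1][None],cv2.INTER_LINEAR).mean())
    return A,np.array(out)
E
python3 - <<'E'
from h import *
ft=cams.grab_frame('top')
f=look('scene','now')
for nm,c,ff in(('top0','top',ft),('scene0','scene',f),('g3','scene',f),('now','scene',f)):
    A,o=profile(cv2.imread(f'pics/{nm}.png'),ff); print(nm,o.round(0).astype(int))
print(A.round(1))
E
```

```text
top0 [108 110 109 109 116 148 160 128 110 110 110 110 109 110 110 103  90  91
 102 109 109 107 108 106 104]
scene0 [172 171 154 126 117 120 130 132 128 124 123 123 122 122 119 112 107 106
 110 115 117 118 117 114 112]
g3 [172 168 152 126 119 129 148 159 163 160 151 135 120 104  90  79  73  69
  67  66  69  72  82 105 137]
now [176 170 163 147 130 124 135 146 146 136 129 125 124 123 122 122 118 111
 104 102 105 111 115 114 113]
[-1.2 -1.1 -1.  -0.9 -0.8 -0.7 -0.6 -0.5 -0.4 -0.3 -0.2 -0.1  0.   0.1
  0.2  0.3  0.4  0.5  0.6  0.7  0.8  0.9  1.   1.1  1.2]
```

```bash
cat >> h.py <<'E'
def pt():
    f=look('scene','now'); A,o=profile(cv2.imread('pics/now.png'),f); print(o.round(0).astype(int))
    for l in('key_tip',):
        r=nets.pinpoint('scene',l)
        if r: print(l,np.round(r[0]['centre'],4),round(r[0]['confidence'],2))
E
for i in 1 2; do python3 -m creep '{"translation":[[0,0,-0.5],[0,0,0],[0,0,0],[0,0,0]],"spin":[-0.06,-0.06,0,0],"gripper":[0.18,0.18,0.18,0.18]}' 50 >/dev/null; python3 -c 'from h import *; st(); pt()'; done
```

```text
t 15.25 [0.5366 0.1679 0.1563] yaw -0.838 tilt [-3.123e+00  1.000e-03] F [-2.3 21.9 12. ] M [9.46 0.45 1.16] w 0.0165
[183 169 166 156 138 128 132 141 148 148 140 130 125 122 122 121 119 116
 111 104 101 106 114 113 112]
key_tip [0.5763 0.1509 0.0904] 0.68
t 15.75 [0.5383 0.1686 0.1571] yaw -0.957 tilt [-3.119e+00  2.000e-03] F [-0.3 21.7 15.9] M [ 9.53 -0.74  1.08] w 0.0168
[168 166 162 153 140 133 134 141 146 148 145 135 128 123 121 122 121 120
 116 111 104 103 109 112 112]
key_tip [0.5743 0.1519 0.0903] 0.59
```

```bash
for i in 1 2; do python3 -m creep '{"translation":[[0,0,-0.5],[0,0,0],[0,0,0],[0,0,0]],"spin":[-0.06,-0.06,0,0],"gripper":[0.18,0.18,0.18,0.18]}' 50 >/dev/null; python3 -c 'from h import *; st(); pt()'; done
```

```text
t 16.25 [0.5396 0.1691 0.1576] yaw -1.077 tilt [-3.117  0.004] F [ 0.8 22.6 18. ] M [ 9.59 -1.71  1.09] w 0.0176
[166 163 160 150 136 129 128 129 133 142 151 151 142 130 123 121 122 121
 119 116 109 103 100 106 110]
key_tip [0.5768 0.1508 0.0912] 0.65
t 16.75 [0.5408 0.1692 0.158 ] yaw -1.196 tilt [-3.115  0.006] F [ 4.  20.9 21. ] M [ 8.83 -2.84  1.08] w 0.0187
[169 164 156 147 138 130 130 132 134 140 150 158 157 146 131 122 118 119
 118 118 115 109  98  96 101]
key_tip [0.5773 0.1538 0.094 ] 0.62
```

```bash
python3 - <<'E'
from h import *
f=cams.grab_frame('scene');ft=cams.grab_frame('top')
g0=cv2.imread('pics/scene0.png');t0=cv2.imread('pics/top0.png');now=cv2.imread('pics/now.png')
import h
def prof(im,f,h,rad,c0):
    psi=-.11;c0=np.array(c0);n=np.array([-.5*np.cos(psi),-.5*np.sin(psi),.866]);e=np.array([.866*np.cos(psi),.866*np.sin(psi),.5]);w=np.cross(e,n)
    A=np.arange(-.4,.41,.05);g=cv2.cvtColor(im,cv2.COLOR_BGR2GRAY);o=[]
    for a in A:
        q=proj(f,[c0+h*n+r*(np.cos(a)*e+np.sin(a)*w) for r in rad]).astype(np.float32);o.append(cv2.remap(g,q[:,0][None],q[:,1][None],cv2.INTER_LINEAR).mean())
    return np.array(o).round(0).astype(int)
c=(.579,.154,.087)
print('mark top',prof(t0,ft,0,(.048,.052,.056,.06,.063),c)); print('mark scene0',prof(g0,f,0,(.048,.052,.056,.06,.063),c)); print('mark now',prof(now,f,0,(.048,.052,.056,.06,.063),c))
for hh in(.004,.008):
  for r in((.026,.028,.03),(.032,.034,.036)): print('ptr',hh,r,prof(now,f,hh,r,c))
E
```

```text
mark top [192 187 185 188 193 194 186 157 138 163 187 194 193 188 184 183 188]
mark scene0 [184 184 185 185 184 176 166 161 163 171 180 185 185 183 183 184 185]
mark now [184 184 185 185 183 176 167 162 163 171 180 185 184 183 183 184 186]
ptr 0.004 (0.026, 0.028, 0.03) [136 140 145 148 151 152 151 147 141 135 128 121 117 116 116 116 117]
ptr 0.004 (0.032, 0.034, 0.036) [139 146 153 160 164 164 162 157 150 143 137 132 128 126 125 126 126]
ptr 0.008 (0.026, 0.028, 0.03) [126 128 131 133 138 143 149 153 156 156 154 150 145 139 132 126 120]
ptr 0.008 (0.032, 0.034, 0.036) [150 145 144 145 149 155 160 165 167 167 164 158 150 142 134 128 122]
```

```bash
python3 - <<'E'
from h import *
f=cams.grab_frame('scene');ft=cams.grab_frame('top')
G=lambda n:cv2.cvtColor(cv2.imread(f'pics/{n}.png'),cv2.COLOR_BGR2GRAY)
g0,t0,now=G('scene0'),G('top0'),G('now')
psi=-.11;n=np.array([-.5*np.cos(psi),-.5*np.sin(psi),.866]);e=np.array([.866*np.cos(psi),.866*np.sin(psi),.5]);w=np.cross(e,n)
def samp(g,f,A,h,r,c):
    q=proj(f,[c+h*n+r*(np.cos(a)*e+np.sin(a)*w) for a in A]).astype(np.float32);return cv2.remap(g,q[:,0][None],q[:,1][None],cv2.INTER_LINEAR).ravel()
A=np.arange(-3.1,3.1,.1)
c=np.array((.579,.154,.087))
for h in(.004,):
  o=samp(t0,ft,A,h,.031,c); print('top dips',[(round(a,1),int(v)) for a,v,l,m in zip(A[1:-1],o[1:-1],o[:-2],o[2:]) if v<l and v<=m])
k=1.047*np.arange(1,6)
D=np.arange(-1.0,.3,.02)
for nm,g,ff in(('top0',t0,ft),('scene0',g0,f),('now',now,f)):
  best=[]
  for h in np.arange(.002,.011,.002):
    for r in(.029,.031,.033):
      for dx in(-.002,0,.002):
        for dy in(-.002,0,.002):
          cc=c+dx*e+dy*w
          ks=k if nm=='top0' else k[:4]
          S=[samp(g,ff,d+ks,h,r,cc).astype(float) for d in D]
          sc=[ (samp(g,ff,d+ks+.3,h,r,cc)+samp(g,ff,d+ks-.3,h,r,cc)).mean()/2-s.mean() for d,s in zip(D,S)]
          i=int(np.argmax(sc));best.append((round(sc[i],1),round(D[i],2),round(h,3),r,dx,dy))
  best.sort(reverse=True);print(nm,best[:6])
E
```

```text
top dips [(np.float64(-2.7), 73), (np.float64(-2.2), 105), (np.float64(-1.7), 72), (np.float64(-0.9), 104), (np.float64(-0.4), 105), (np.float64(0.0), 106), (np.float64(0.4), 80), (np.float64(0.9), 104), (np.float64(1.1), 107), (np.float64(1.6), 71), (np.float64(2.0), 82), (np.float64(2.6), 62)]
top0 [(np.float64(27.8), np.float64(-0.58), np.float64(0.006), 0.031, 0, 0), (np.float64(27.5), np.float64(-0.58), np.float64(0.01), 0.031, 0.002, 0), (np.float64(27.5), np.float64(-0.58), np.float64(0.008), 0.031, 0, 0), (np.float64(27.5), np.float64(-0.58), np.float64(0.002), 0.031, -0.002, 0), (np.float64(27.1), np.float64(-0.58), np.float64(0.004), 0.031, 0, 0), (np.float64(26.2), np.float64(-0.56), np.float64(0.008), 0.029, 0, 0)]
scene0 [(np.float64(17.4), np.float64(-0.6), np.float64(0.006), 0.031, 0, 0), (np.float64(17.0), np.float64(-0.58), np.float64(0.006), 0.033, 0, 0), (np.float64(17.0), np.float64(-0.58), np.float64(0.004), 0.031, 0, -0.002), (np.float64(17.0), np.float64(-0.6), np.float64(0.008), 0.031, -0.002, 0.002), (np.float64(16.9), np.float64(-0.58), np.float64(0.006), 0.031, 0, -0.002), (np.float64(16.8), np.float64(-0.58), np.float64(0.008), 0.031, 0, 0.002)]
now [(np.float64(10.0), np.float64(-0.18), np.float64(0.002), 0.029, -0.002, 0.002), (np.float64(9.6), np.float64(-0.2), np.float64(0.002), 0.029, -0.002, 0), (np.float64(8.9), np.float64(-0.2), np.float64(0.002), 0.029, -0.002, -0.002), (np.float64(8.0), np.float64(-0.2), np.float64(0.002), 0.031, -0.002, -0.002), (np.float64(8.0), np.float64(-0.22), np.float64(0.004), 0.029, -0.002, 0.002), (np.float64(7.8), np.float64(-0.2), np.float64(0.004), 0.031, -0.002, 0.002)]
```

```bash
cat >> h.py <<'E'
def holes(nm='now',full=True):
    f=look('scene','now') if full else cams.grab_frame('scene')
    psi=-.11;n=np.array([-.5*np.cos(psi),-.5*np.sin(psi),.866]);e=np.array([.866*np.cos(psi),.866*np.sin(psi),.5]);w=np.cross(e,n);c=np.array((.579,.154,.087))
    g=cv2.cvtColor(cv2.imread(f'pics/{nm}.png'),cv2.COLOR_BGR2GRAY)
    D=np.arange(-.8,.41,.1)
    for k in (0,1,2,3,4):
        A=D+1.047*k; o=0
        for r in(.029,.031,.033):
            q=proj(f,[c+.006*n+r*(np.cos(a)*e+np.sin(a)*w) for a in A]).astype(np.float32);o=o+cv2.remap(g,q[:,0][None],q[:,1][None],cv2.INTER_LINEAR).ravel()/3.
        print(nm,k,o.round(0).astype(int))
E
python3 - <<'E'
from h import *
holes('scene0',False); holes()
E
```

```text
scene0 0 [110 120 132 135 128 122 120 120 121 120 116 108  99]
scene0 1 [113 104  97 101 108 117 119 118 116 114 114 105  91]
scene0 2 [112  98  87  86  92  96  96  97  96  94  92  86  82]
scene0 3 [ 89  84  81  84  88  93  96 101 107 112 113 108 102]
scene0 4 [112 105 102 109 117 122 125 123 122 130 154 173 177]
now 0 [128 121 124 129 131 139 151 159 155 143 128 120 119]
now 1 [123 119 119 118 118 117 115 105  96  95 108 110 104]
now 2 [111 108 102  97  95  92  95  89  83  84  89  93  94]
now 3 [ 92  94  94  93  95  94  92  90  91  98 107 114 119]
now 4 [111 117 121 122 122 122 125 128 132 140 149 161 172]
```

```bash
python3 -m creep '{"translation":[[0,0,0],[0,0,1],[0,0,1],[0,0,0],[0,0,0],[0,0,0],[0,0,0],[0,0,0]],"spin":[0.06,0.08,0.08,0.08,0.08,0.08,0.08,0],"gripper":[0.2,0.2,0.2,0.2,0.2,0.2,0.2,0.2]}' 20 >/dev/null; python3 -c 'from h import *; st(); holes()'
python3 -m creep '{"translation":[[0,0,0],[0,0,0],[0,0,0],[0,0,0],[0,0,0],[0,0,0],[0,0,0],[0,0,0]],"spin":[0.08,0.08,0.08,0.08,0.08,0.08,0.06,0],"gripper":[0.2,0.2,0.2,0.2,0.2,0.2,0.2,0.2]}' 20 >/dev/null; python3 -c 'from h import *; st(); pt(); holes()'
```

```text
t 17.95 [0.5347 0.1622 0.1549] yaw -0.658 tilt [-3.134 -0.004] F [2.8 3.6 7.1] M [ 1.63 -1.62  0.16] w 0.0182
now 0 [126 117 121 127 131 140 153 161 155 143 127 119 118]
now 1 [122 118 118 118 118 118 114 104  96  95 110 113 105]
now 2 [113 110 101  96  96  96  95  87  80  85  91  92  93]
now 3 [ 93  92  94  93  92  92  91  90  93 100 110 116 121]
now 4 [113 119 122 124 124 122 124 123 122 129 143 159 162]
t 18.8 [0.5316 0.1602 0.1525] yaw -0.121 tilt [-3.141e+00 -1.000e-03] F [ 0.2  0.  -0.5] M [ 0.12 -0.23 -0.06] w 0.018
[164 166 164 150 132 122 126 130 132 139 152 158 157 146 132 124 122 121
 119 119 116 110  99  98 104]
key_tip [0.5764 0.1513 0.0941] 0.5
now 0 [122 117 123 128 132 141 154 162 158 145 130 119 116]
now 1 [124 117 116 117 118 117 115 106  97  96 110 110 107]
now 2 [112 109 103  98  99  96  95  90  83  87  90  91  94]
now 3 [ 91  92  96  97  95  91  90  90  92  98 109 116 121]
now 4 [113 118 122 123 124 124 125 123 122 126 144 162 165]
```

```bash
python3 -m creep '{"translation":[[0,0,0],[0,0,0],[0,0,0],[0,0,0],[0,0,0],[0,0,0]],"spin":[0.06,0.06,0,-0.06,-0.06,0],"gripper":[0.2,0.2,0.2,0.2,0.1,0]}' 20 >/dev/null;python3 -m creep '{"translation":[[0,0,0],[0,0,0],[0,0,0],[0,0,0]],"spin":[0,0,0,0],"gripper":[0,0,0,0]}' 20 >/dev/null; python3 -c 'from h import *; st(); pt()
print(tipest(.52))'
```

```text
t 19.95 [0.5312 0.1602 0.1521] yaw -0.122 tilt [-3.142  0.   ] F [-0.4  2.7 -3. ] M [1.05 0.16 0.05] w 0.0118
[174 175 166 138 120 115 124 129 132 140 152 159 157 146 132 124 121 119
 119 119 116 110  97  97 103]
key_tip [0.5778 0.1492 0.0934] 0.45
(array([0.53118395, 0.1602332 , 0.17090377]), array([0.5765584 , 0.15468029, 0.0910644 ]))
```

```bash
python3 -m creep '{"translation":[[-1,0.1,1.7],[-2,0.2,3.5],[-2,0.2,3.5],[-3,0.3,5.2],[-3,0.3,5.2],[-4,0.4,7],[0,0,0]],"spin":[0,0,0,0,0,0,0],"gripper":[0,0,0,0,0,0,0]}' 20 >/dev/null; python3 -c 'from h import *; st()'
python3 -m creep '{"translation":[[-3,0.3,15],[0,0,20],[0,0,0],[0,0,0]],"spin":[0,0,0,0],"gripper":[0,0,0,0]}' 20 >/dev/null; python3 - <<'E'
from h import *
st(); print(tipest(.52)); holes()
cams.grab_frame('scene')
for l in('key_tip','key_grip'):
    r=nets.pinpoint('scene',l)
    if r: print(l,np.round(r[0]['centre'],4),round(r[0]['confidence'],2))
E
```

```text
t 20.75 [0.5164 0.1618 0.18  ] yaw -0.121 tilt [-3.14e+00 -2.00e-03] F [ 0.9 -0.4 -2.2] M [ 0.01 -0.02  0.02] w 0.0116
t 21.15 [0.5132 0.162  0.2134] yaw -0.122 tilt [-3.141 -0.   ] F [-0.4 -0.1 -2.1] M [0.02 0.08 0.02] w 0.0115
(array([0.51323016, 0.16201907, 0.2322029 ]), array([0.55860382, 0.1564597 , 0.15236354]))
now 0 [113 113 121 128 131 140 153 161 156 144 128 119 117]
now 1 [123 117 117 118 119 119 116 106  97  95 109 112 105]
now 2 [112 110 101  98  95  94  95  87  84  85  90  93  94]
now 3 [ 92  94  94  95  94  92  91  89  90  98 108 116 121]
now 4 [112 119 121 121 122 122 123 121 118 125 148 172 178]
key_tip [0.5568 0.1545 0.1545] 0.62
key_grip [0.5108 0.1608 0.2237] 0.46
```

```bash
python3 -m creep '{"translation":[[-8.7,-38.3,1],[-8.7,-38.3,1],[-8.7,-38.3,1],[-8.7,-38.3,1],[-8.7,-38.3,1],[-8.7,-38.3,1],[-8.7,-38.3,1],[-8.7,-38.3,1]],"spin":[0.023,0.023,0.023,0.023,0.023,0.023,0.023,0.023],"gripper":[0,0,0,0,0,0,0,0]}' 20 >/dev/null; python3 -m creep '{"translation":[[0,0,0],[0,0,0],[0,0,0]],"spin":[0,0,0],"gripper":[0,0,0]}' 20 >/dev/null
python3 - <<'E'
from h import *
st(); print(tipest(.52))
f=look('top','topn'); A,o=profile(cv2.imread('pics/topn.png'),f);print(o.round(0).astype(int))
A,o=profile(cv2.imread('pics/topn.png'),f,0,(.05,.054,.058));print('mark',o[8:17].round(0).astype(int))
for i in range(3):
  cams.grab_frame('scene')
  for l in('key_tip','key_grip'):
    r=nets.pinpoint('scene',l)
    if r: print(l,np.round(r[0]['centre'],4),round(r[0]['confidence'],2))
E
```

```text
t 22.45 [ 0.4437 -0.1441  0.221 ] yaw 0.062 tilt [-3.142  0.   ] F [-1.2 -0.2 -1.8] M [-0.03  0.02 -0.  ] w 0.0118
(array([ 0.44371543, -0.1441201 ,  0.23984393]), array([ 0.4893407 , -0.14128983,  0.16000457]))
[106  96  91 101 110 113 114 113 114 111 115 140 164 140 110 108 112 112
 114 113 112 106  94  86  95]
mark [198 188 199 191 140 193 198 190 194]
key_tip [ 0.4921 -0.1452  0.1647] 0.48
key_grip [ 0.4405 -0.1462  0.2367] 0.8
key_tip [ 0.4913 -0.1445  0.1639] 0.75
key_grip [ 0.4424 -0.143   0.2342] 0.73
key_tip [ 0.4891 -0.145   0.1641] 0.53
key_grip [ 0.445  -0.1444  0.233 ] 0.82
```

```bash
python3 -m creep '{"translation":[[2,1,-25],[2,0,-30],[2,0,-30],[1,0,-20],[0,0,-10],[0,0,0],[0,0,0]],"spin":[0,0,0,0,0,0,0],"gripper":[0,0,0,0,0,0,0]}' 20 >/dev/null
python3 - <<'E'
from h import *
st(); print(tipest(.52,.089))
for i in range(3):
  cams.grab_frame('scene')
  for l in('key_tip','stand_mouth'):
    r=nets.pinpoint('scene',l)
    if r: print(l,np.round(r[0]['centre'],4),round(r[0]['confidence'],2))
E
python3 -m creep '{"translation":[[1.5,0,-2.5],[1.5,0,-2.5],[1.5,0,-2.5],[0,0,0]],"spin":[0,0,0,0],"gripper":[0,0,0,0]}' 20 >/dev/null; python3 -c 'from h import *; st()'
```

```text
t 23.65 [ 0.4514 -0.1435  0.1071] yaw 0.062 tilt [ 3.141e+00 -1.000e-03] F [-0.6 -0.  -0.9] M [-0.01 -0.06 -0.01] w 0.012
(array([ 0.45135961, -0.14350931,  0.12591751]), array([ 0.49549578, -0.14075001,  0.04868161]))
key_tip [ 0.4978 -0.1415  0.0511] 0.68
stand_mouth [ 0.5033 -0.1475  0.0458] 0.65
key_tip [ 0.4999 -0.1443  0.0497] 0.67
stand_mouth [ 5.055e-01 -1.394e-01 -2.000e-04] 0.63
key_tip [ 0.4965 -0.143   0.0494] 0.74
stand_mouth [ 0.4998 -0.1472  0.0439] 0.82
t 24.5 [ 0.4557 -0.1438  0.0986] yaw 0.062 tilt [ 3.141 -0.   ] F [ 1.4 -3.4 -2.5] M [-1.76 -0.79 -0.2 ] w 0.0119
```

```bash
python3 -m creep '{"translation":[[0,-1,0],[1,-0.3,-1.7],[1,0,-1.7],[0,0,0]],"spin":[0,0,0,0],"gripper":[0,0,0,0]}' 20 >/dev/null; python3 -c 'from h import *; st()'
```

```text
t 24.9 [ 0.4574 -0.1447  0.0956] yaw 0.062 tilt [-3.142 -0.   ] F [-0.6  0.6  3.3] M [ 0.03 -0.04  0.01] w 0.0121
```

```bash
python3 -m creep '{"translation":[[5,0.3,2.5],[5.1,0.3,2.2],[5.3,0.3,1.9],[5.4,0.3,1.5],[5.6,0.3,1.2],[5.8,0.3,0.8],[6,0.3,0.5],[8,0.3,0.2]],"spin":[0,0,0,0,0,0,0,0],"gripper":[0,0,0,0,0,0,0,0]}' 20 >/dev/null; python3 -c 'from h import *; st()'
python3 -m creep '{"translation":[[0,0,-3],[0,0,-3],[0,0,0]],"spin":[0,0,0],"gripper":[0,0,0]}' 20 >/dev/null;  python3 - <<'E'
from h import *
st()
for i in range(2):
  cams.grab_frame('scene')
  for l in('key_tip','key_grip','stand_mouth'):
    r=nets.pinpoint('scene',l)
    if r: print(l,np.round(r[0]['centre'],4),round(r[0]['confidence'],2))
E
```

```text
t 25.7 [ 0.5019 -0.1424  0.1056] yaw 0.062 tilt [-3.141  0.004] F [-5.1  1.7  1.1] M [0.17 1.97 0.02] w 0.0118
t 26.0 [ 0.5035 -0.1423  0.0997] yaw 0.062 tilt [-3.141 -0.   ] F [-1.1 -0.4 -2.2] M [-0.01  0.29  0.  ] w 0.0118
key_tip [ 0.5029 -0.1445  0.029 ] 0.72
key_grip [ 0.4957 -0.1425  0.1153] 0.81
stand_mouth [ 0.4999 -0.1473  0.0412] 0.7
key_tip [ 0.5019 -0.1455  0.0313] 0.63
stand_mouth [ 0.5011 -0.1458  0.0425] 0.95
```

```bash
for i in 1 2; do python3 -m creep '{"translation":[[0,0,-4],[0,0,-4],[0,0,-4],[0,0,0]],"spin":[0,0,0,0],"gripper":[0,0,0,0]}' 15 >/dev/null; python3 -c 'from h import *; st()'; done
```

```text
t 26.8 [ 0.5033 -0.1424  0.0876] yaw 0.062 tilt [-3.142  0.   ] F [-0.5 -0.5 -0.9] M [-0.12  0.01 -0.  ] w 0.0118
t 27.2 [ 0.5047 -0.1425  0.0767] yaw 0.063 tilt [ 3.141e+00 -2.000e-03] F [ 2.  -1.   1.7] M [-0.51 -0.43 -0.04] w 0.0119
```

Almost down; press to the floor, then let go and back off straight up.

```bash
python3 -m creep '{"translation":[[0,0,-1.5],[0,0,-1.5],[0,0,0]],"spin":[0,0,0],"gripper":[0,0,0]}' 15 >/dev/null; python3 -c 'from h import *; st()'
python3 -m creep '{"translation":[[0,0,0],[0,0,0],[0,0,0],[0,0,0],[0,0,0]],"spin":[0,0,0,0,0],"gripper":[0.3,0.4,0.5,0.5,0.5]}' 15 >/dev/null
python3 -m creep '{"translation":[[0,0,10],[0,0,20],[0,0,30],[0,0,40],[0,0,40],[0,0,0]],"spin":[0,0,0,0,0,0],"gripper":[0.5,0.5,0.5,0.5,0.5,0.5]}' >/dev/null
python3 - <<'E'
from h import *
st()
for c in('scene','scene','top'):
  cams.grab_frame(c)
  for l in('key_tip','key_grip','stand_mouth'):
    r=nets.pinpoint(c,l)
    if r: print(c,l,np.round(r[0]['centre'],4),round(r[0]['confidence'],2))
E
```

```text
t 27.5 [ 0.5065 -0.1424  0.0758] yaw 0.064 tilt [ 3.141 -0.006] F [-0.7  1.6 16.7] M [0.49 0.18 0.02] w 0.0121
t 28.6 [ 0.5065 -0.1428  0.22  ] yaw 0.063 tilt [ 3.14 -0.01] F [ 0.4 -0.1 -0.3] M [-0.05 -0.05  0.05] w 0.0438
scene key_tip [ 0.5032 -0.1458  0.006 ] 0.53
scene key_grip [ 0.4968 -0.1433  0.093 ] 0.77
scene stand_mouth [ 0.5023 -0.1435  0.0443] 0.74
scene key_tip [ 0.5031 -0.1425  0.0085] 0.85
scene key_grip [ 0.4972 -0.1432  0.0925] 0.55
scene stand_mouth [ 0.5007 -0.1471  0.0441] 0.59
```

```bash
python3 -c 'from h import *; print(arm.job_done())'
```

```text
the job is handed in; nothing more can be done
None
```

The damper's pointer is on the long mark (last read at 0.0 rad in the top camera), the key is back down in its stand leaning about 0.07 rad, the gripper is clear of everything, and the job is handed in; I don't know the verdict, as the call returned none.

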